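# Open the film unwinder and hold its tension arm back for threading

### The job

The film on the tub sealer's unwinder has to be re-threaded: first lift the white guard panel out of its slots and stand it on the bench on its lower edge, leaning back at a slant of roughly 20 degrees against the side of the loaded white crate, and let go of it. Then swing the sprung tension arm forward (away from the guard slots, over the film reel) all the way to its stop and keep it there: the program finishes while the gripper is still holding the arm against its spring, with the panel still leaning. Do not shift the two loose tubs or the spatula.

Things in the scene. Friction and masses are not known exactly. Their poses are not given: they have to be found in the camera images.
- unwinder: Film unwinder fixed to the bench, left or right of the crate: base plate 230 x 200 mm, 12 thick. Origin on the bench; x points from the slots to the reel, z up; plate spans x -110 to 120, y +-100. Two dark upright guard slots at x -95, y +-76, 12 wide, up to z 72. Grey hanger plates at y +-52, x 0 to 110, to z 92 (an ear at x 55 to z 124). Reel radius 38, 50 wide, axis along y at x 77, z 56.
- guard: Loose white plastic panel, 160 mm wide (its y) x 160 high (its z) x 8 thick (its x), 0.14 to 0.28 kg; origin at the centre of its lower edge, z towards its upper edge. Starts upright in the unwinder's slots, standing on the base plate (12 mm above the bench), its x along the unwinder's x, its upper edge free to pinch; clear of the slots when lifted 60 mm.
- crate: White open crate full of tubs, fixed to the bench: 160 mm (its x) x 260 mm (its y) x 85 mm high, straight upright sides; the tubs inside stay below its rim. Origin on the bench under its centre; its long side at x = -80 mm faces the robot and has free bench before it.
- tension_arm (a joint): Sprung arm, rad: 0 at rest, leaning 25 degrees towards the guard slots; 0.96 at its forward stop, leaning 30 degrees the other way, over the reel. Two steel cage plates from the pivot (along the unwinder's y, at its x 20, z 70 mm) to a roller. Springs back to 0 when let go; pushing the roller takes about 2 N at rest, 6 to 7 N at the stop, far more if fingers rub on it off its arc.
- roller (a point): Centre of the white roller at the arm's free end: radius 12 mm, 70 long along the unwinder's y between the cage plates (78 mm over their outsides), 120 mm from the pivot; it does not spin. In the unwinder's frame it is at x -31, z 179 mm at rest, x 80, z 174 at the stop, up to z 190 between. The cage plates run 5 mm past its centre.
- tub_a: Filled tub with lid, 110 x 110 x 60 mm, loose, a bystander beyond the work; origin under its centre.
- tub_b: Filled tub with lid, 110 x 110 x 60 mm, loose, a bystander on the left; origin under its centre.
- spatula: Spatula lying on the bench on the right, loose, a bystander; origin at its middle.
Not all that is in view belongs to the job. Of the things like the guard, leave any that is black; of the rest the larger one is meant.

How it is judged:
By the outcome, as a careful person would: the job done as asked, in the order asked, and still so for the second after the job is handed in, while the arm keeps its last pose, push and grip.
It also fails if it takes over 54 s, if anything falls off the work surface, if the arm or the gripper's body presses on something with over 40 N, if the wrist force passes 120 N, or if a joint passes its speed limit or range.

### The arm

A 7-joint arm with a two-finger parallel gripper is mounted at the origin on the work surface. World frame = base frame: x ahead of the robot, y to its left, z up, the work surface at z = 0. Lengths are in m, angles in rad, forces in N, time in s.
With the tool pointing down it reaches from about 0.425 to 0.875 m from the base axis. Payload 4.7 kg.
Tool frame: the origin (TCP) lies midway between the tips of the shut fingers; the grasp point (between the pads) lies 19 mm behind it; z points along the fingers, y is the direction in which the jaws open and shut (so a half turn about z gives the same grasp; the last joint's range is limited). The gripper opens to 87 mm and grips with 3 to 60 N. Pads are 19 mm wide; open, the fingers measure 117 mm over their backs; the gripper's body (75 mm by 190 mm) begins 51 mm behind the grasp point.
Start: joints at [0.014, 0.321, -0.07, 1.45, 0.023, 1.371, -0.057], TCP at [0.65, -0, 0.223] pointing down, gripper open.
Joint ranges: [-2.86, 2.86], [-0.3, 2.09], [-1.38, 1.24], [0.06, 2.45], [-1.56, 4.7], [0.09, 2.05], [-2.69, 2.69]. Speed limits (rad/s): [2.57, 2.57, 3.14, 3.14, 3.14, 3.14, 3.14].

### API

Orientations are given as a 3x3 rotation matrix whose columns are the frame's x, y, z axes.
In Python, from plant import get_state, get_image, finish_job gives the robot as it stands.
- The arm moves only by the shell command python3 -m inch 'ROWS' [FORCE]. ROWS is text: rows parted by semicolons, each of 7 numbers parted by spaces: the opening in per cent of the stroke, from 0 (shut) to 100 (fully open), then the shift along the tool's x, y, z in mm, then the turn, a rotation vector about the tool's x, y, z in degrees. A call has 1 to 20 rows; each row shifts and turns the commanded pose from where the row before left it, along the tool's axes as they then stand; what a row does not reach is not made up. A row lasts 1/10 s, in which the tool goes at most 50 mm and 8.59 degrees, less where a joint would pass 70% of its speed; a pose out of reach is approached as far as the arm can. A call with a gripper value outside its range is refused whole. The fingers move at their own pace and stop on an object; FORCE is the grip in N (left out, the last holds). Time passes only in rows, so rows that do not move let the fingers close. It gives the time, the measured TCP pose, the force and the opening at its end, in the units of the state.
- get_state(): the state, without advancing time (a new reading comes with each control period).
- get_image(name): name is "scene" or "side" or "wrist"; returns a dict with "img" (384x512x3 uint8, red, green, blue), "range_z" (384x512 float32, m along the optical axis (not along the pixel's ray), 0 where there is no reading), "fovy" (degrees; the focal length in pixels is half the picture's height over the tangent of half this angle, whatever the lens; pixels are square), "cx", "cy" (the principal point, pixels), "origin" and "orientation" of the camera in the world. Camera axes: x right, y up, looking along -z (the intrinsics and any distortion apply to the point x, -y, -z); pixel columns grow to the right and rows downward; lengths in m; the calibration is good to about 2 mm. A picture is of the moment at which its call begins.
- finish_job(): hands the job in, once; it reports no verdict.
The state is a dict: "time": time; "joint_pos": joint angles; "joint_vel": joint speeds; "tau": joint torques, N m; "tcp_pos": TCP position; "eef_rot": TCP orientation; "force": force on the tool from outside, world axes, zero at the start; "moment": the same for the moment, N m; "width": opening from 0.0 (shut) to 1.0 (fully open).
Only numpy, scipy, OpenCV 4.12 (cv2) and the standard library are available. Lean on these libraries where they do the work, as an engineer would, in place of code of your own. Each camera call takes 0.05 s, during which the arm holds its last target. There are 200 camera calls.

## Working session

There is one attempt and no reset: what is moved stays moved. The work goes in short steps, Python scripts to look and compute and a shell command to move; the robot and the scene stay as the last step left them, time stands still between calls to the robot, and variables do not carry over. Pictures are saved under pics/ and viewed, about 8 in all and at most 12, crops included, and the job is handed in when it is done.

```bash
mkdir -p pics; ls; cat > h.py <<'E'
import numpy as np, cv2
from plant import get_state, get_image
def snap(n,f=None):
    d=get_image(n)
    if f: cv2.imwrite('pics/'+f,d['img'][:,:,::-1])
    return d
def pts(d):
    h,w=d['range_z'].shape; f=h/2/np.tan(np.radians(d['fovy'])/2)
    v,u=np.mgrid[0:h,0:w]; z=d['range_z']
    c=np.stack([(u-d['cx'])/f*z,-(v-d['cy'])/f*z,-z],-1)
    P=c@np.array(d['orientation']).T+np.array(d['origin']); P[z<=0]=np.nan
    return P
E
python3 - <<'E'
from h import *
for n in ['scene','side','wrist']:
    d=snap(n,n+'0.png'); print(n,{k:d[k] for k in d if k not in('img','range_z')})
    np.savez(n+'0.npz',**{k:d[k] for k in d})
a=[cv2.imread('pics/%s0.png'%n) for n in('scene','side')]
print(get_state())
E
```

```text
pics
scene {'fovy': 52.98939783028828, 'cx': 255.14491039120657, 'cy': 190.67526255605404, 'origin': array([ 1.03744107, -0.42978158,  1.19611908]), 'orientation': array([[ 0.63089927, -0.63713728,  0.44274394],
       [ 0.77585774,  0.5205127 , -0.3565267 ],
       [-0.00329739,  0.56843876,  0.82271897]])}
side {'fovy': 44.37682646382887, 'cx': 250.76806739298763, 'cy': 192.1454216613959, 'origin': array([ 0.33616602, -0.9470785 ,  1.34660446]), 'orientation': array([[ 0.99275953,  0.08496784, -0.08490574],
       [-0.11931739,  0.77907172, -0.61547592],
       [ 0.013852  ,  0.62115032,  0.78356902]])}
wrist {'fovy': 64.7251537705266, 'cx': 253.53378071654112, 'cy': 188.48145877194528, 'origin': array([0.64929697, 0.066573  , 0.38296754]), 'orientation': array([[ 9.99996668e-01, -1.39524276e-03,  2.17173832e-03],
       [ 8.15809972e-04,  9.69036843e-01,  2.46914825e-01],
       [-2.44900056e-03, -2.46912231e-01,  9.69034753e-01]])}
{'time': 0.15, 'joint_pos': array([ 0.01409031,  0.3216261 , -0.07005116,  1.4513534 ,  0.02259021,
        1.37081202, -0.05689163]), 'joint_vel': array([-3.19948178e-05, -3.18844923e-03, -1.48710312e-03, -2.55089424e-03,
        1.15790707e-03,  1.36086291e-04, -7.28462774e-04]), 'tau': array([ 2.16972071e-04, -4.91794288e+01, -4.04079035e-01, -3.12878716e+01,
       -6.39387709e-02,  4.04033612e-02,  9.90178205e-05]), 'tcp_pos': array([ 6.49596956e-01, -5.73365610e-05,  2.21750564e-01]), 'eef_rot': array([[-7.75179998e-06,  9.99999005e-01, -1.41054430e-03],
       [ 9.99999996e-01,  7.63001641e-06, -8.63433585e-05],
       [-8.63325101e-05, -1.41054497e-03, -9.99999001e-01]]), 'force': array([0.61239257, 0.25121142, 0.3984487 ]), 'moment': array([0.04463033, 0.01443337, 0.01696121]), 'width': 1.0033322563790985}
```

View pics/scene0.png

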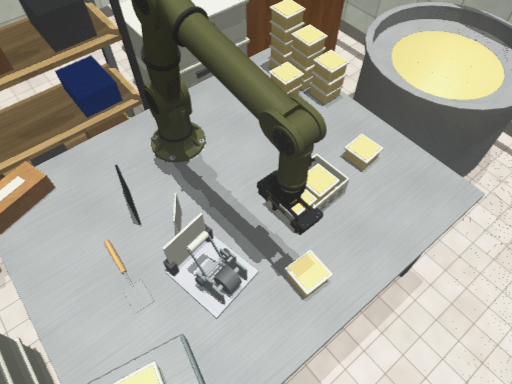

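View pics/side0.png

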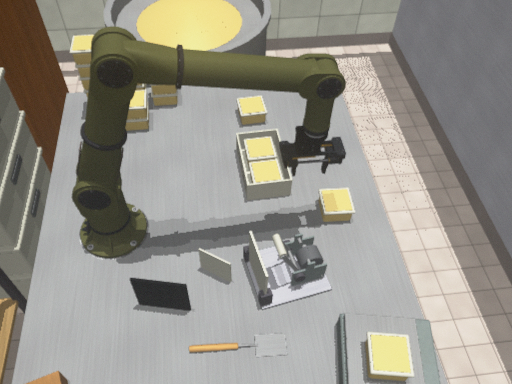

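The scene and side views show the guard in the unwinder's slots (side ~258,265), with the crate at (263,163) and a small white panel at (215,265). There is also a black panel at (160,293), the spatula at (240,347), and tubs at (336,204) and (252,110).

```bash
python3 - <<'E'
from h import *
for n in ['side','scene']:
    d=np.load(n+'0.npz'); P=pts(d); img=d['img'].astype(int)
    z=P[...,2]; x=P[...,0]; y=P[...,1]
    def box(m,name,k=200):
        m=m.astype(np.uint8); nn,l,s,_=cv2.connectedComponentsWithStats(m)
        for i in range(1,nn):
            if s[i,4]<k: continue
            q=P[l==i]; r=cv2.minAreaRect((q[:,:2]*1000).astype(np.float32))
            print(n,name,s[i,4],'px',s[i,:4],'xy c',np.round(r[0],1),'sz',np.round(r[1],1),'ang',round(r[2],1),'zmed',np.round(np.median(q[:,2])*1000,1),'zmax',np.round(np.nanmax(q[:,2])*1000,1))
    work=(x>0.2)&(x<1.1)&(abs(y)<.7)
    sat=img.max(-1)-img.min(-1)
    box(work&(z>.006)&(z<.018)&(sat<40),'plate',100)
    box(work&(z>.078)&(z<.092)&(sat<50)&(y>0.02),'rim',30)
    box(work&(z>.03)&(z<.2)&(sat<40)&(img.max(-1)>130)&(y<0),'white',40)
    box(work&(z>.03)&(z<.25)&(img.max(-1)<110)&(y<0),'dark',40)
    box(work&(z>.045)&(z<.07)&(sat>50),'tub',60)
    print('bench',np.nanmedian(z[work&(abs(z)<.006)])*1000)
E
```

```text
side plate 1728 px [259 247  73  62] xy c [ 554.7 -230.9] sz [232.9 202.7] ang 10.0 zmed 11.2 zmax 17.8
side plate 138 px [246 261  14  35] xy c [ 445.7 -239.8] sz [ 12.8 122.3] ang 9.9 zmed 11.3 zmax 17.3
side rim 338 px [236 129  56  59] xy c [535.7 209.4] sz [161.1 267.5] ang 2.8 zmed 83.0 zmax 90.7
side white 143 px [321 197  34  18] xy c [763.8 -30.8] sz [ 60.5 107.9] ang 89.4 zmed 57.9 zmax 67.9
side white 129 px [249 231  19  46] xy c [ 457.4 -248.1] sz [  8.7 160.9] ang 10.8 zmed 171.2 zmax 177.1
side white 186 px [272 234  15  24] xy c [ 522.5 -226.9] sz [92.6 47. ] ang 74.0 zmed 187.0 zmax 195.8
side white 64 px [198 248  33  17] xy c [ 330.8 -210.3] sz [  7.8 110.9] ang 55.1 zmed 110.9 zmax 116.2
side white 41 px [288 250   9  17] xy c [ 568.8 -219.4] sz [11.9 60.3] ang 8.0 zmed 73.2 zmax 82.3
side white 4204 px [339 314 101  70] xy c [ 784.8 -535.6] sz [201.5 257.6] ang 79.6 zmed 88.4 zmax 155.8
side dark 506 px [243 236  30  68] xy c [ 447.8 -252.1] sz [ 36.5 186.4] ang 16.8 zmed 72.8 zmax 172.9
side dark 768 px [284 236  43  48] xy c [ 608.  -227.8] sz [114.2 122.9] ang
[... 2413 characters left out ...]
49  28  29] xy c [ 599.2 -173.8] sz [110.1  29. ] ang 3.9 zmed 71.7 zmax 123.5
scene dark 120 px [164 259  15  15] xy c [ 476.5 -325.7] sz [36.7 24.8] ang 16.0 zmed 69.4 zmax 85.8
scene dark 203 px [214 266  27  28] xy c [ 632.8 -216.2] sz [71.8 48.8] ang 8.9 zmed 72.9 zmax 93.9
scene dark 168 px [196 275  29  28] xy c [ 621.5 -276.4] sz [105.9  12.8] ang 12.4 zmed 72.8 zmax 116.7
scene tub 410 px [348 135  32  25] xy c [532.9 517.1] sz [91.9 96.4] ang 3.1 zmed 63.1 zmax 69.8
scene tub 292 px [307 166  29  27] xy c [535.1 271.5] sz [91.5 91.4] ang 3.1 zmed 68.0 zmax 70.0
scene tub 779 px [289 252  40  38] xy c [766.7  -0.9] sz [91.1 92.2] ang 87.7 zmed 62.8 zmax 69.7
bench 1.5840839800026485
```

View pics/wrist0.png

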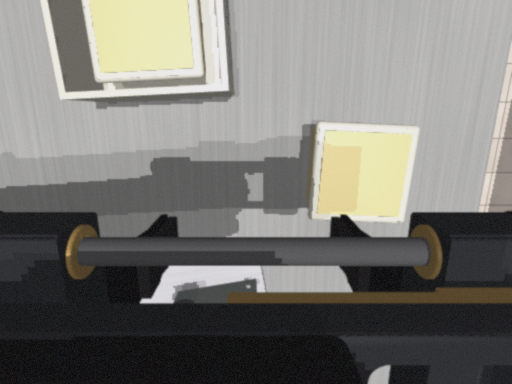

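The wrist view shows the crate (140,40) and a tub (365,170), with nothing that blocks the path. The measurements agree:
- **Unwinder:** origin (550,-232), yaw 10°.
- **Guard:** top centre (457,-248).
- **Crate:** centre (536,209.5), yaw 2.8°.

Next I'll move above the guard.

```bash
python3 -m inch '50 -20 -15 -10 0 0 0; 50 -25 -20 -10 0 0 0; 50 -25 -20 -10 0 0 0; 50 -25 -20 -10 0 0 -2; 50 -25 -20 -10 0 0 -2; 50 -25 -20 -10 0 0 -2; 50 -25 -20 0 0 0 -2; 50 -25 -20 0 0 0 -2.2; 50 -25 -15 0 0 0 0; 50 0 0 0 0 0 0; 50 0 0 0 0 0 0;50 0 0 0 0 0 0' 20
python3 - <<'E'
from h import *
s=get_state(); R=s['eef_rot']; p=s['tcp_pos']*1000
print(p,R.round(4).tolist(),s['joint_pos'].round(2),s['force'])
print('tool shift',(R.T@(np.array([457,-248,143])-p)).round(1))
E
```

```text
time: 1.35
tcp_pos: [0.4943, -0.2274, 0.2823]
eef_rot: [[-0.179, 0.984, -0.0], [0.984, 0.179, 0.001], [0.001, 0.0, -1.0]]
force: [0.4, -0.1, 0.6]
width: 0.499
[ 494.25915248 -227.44858771  282.34587328] [[-0.1788, 0.9839, -0.0001], [0.9839, 0.1788, 0.0008], [0.0008, 0.0001, -1.0]] [ 0.3   0.07  0.09  1.63 -0.01  1.44  0.57] [ 0.40117272 -0.1110349   0.61463981]
tool shift [-13.7 -40.3 139.3]
```

```bash
python3 -m inch '50 -7 -20 0 0 0 0; 50 -6.7 -20.3 0 0 0 0; 50 0 0 30 0 0 0; 50 0 0 0 0 0 0; 50 0 0 0 0 0 0'
python3 - <<'E'
from h import *
s=get_state(); R=s['eef_rot']; p=s['tcp_pos']*1000
print('tool shift',(R.T@(np.array([457,-248,143])-p)).round(1))
for n in('scene','side'):
    d=snap(n,n+'1.png' ); P=pts(d);z=P[...,2]
    m=(abs(z-.171)<.006)&(abs(P[...,0]-.457)<.05)&(abs(P[...,1]+.248)<.11)&(d['img'].min(-1)>120)
    q=P[m][:,:2]*1000
    yr=np.c_[q-[457,-248]]@np.array([np.sin(np.radians(10)),-np.cos(np.radians(10))])
    xr=(q-[457,-248])@np.array([np.cos(np.radians(10)),np.sin(np.radians(10))])
    print(n,len(q),'along',np.percentile(yr,[1,99]).round(1),'across',np.percentile(xr,[5,50,95]).round(1), 'slope',np.degrees(np.polyfit(yr,xr,1)[0]).round(2))
a=cv2.imread('pics/side1.png')[200:330,200:360]; b=cv2.imread('pics/scene1.png')[160:290,130:290]
cv2.imwrite('pics/c1.png',cv2.resize(np.hstack([a,b]),None,fx=2.5,fy=2.5))
E
```

```text
time: 1.85
tcp_pos: [0.4563, -0.2486, 0.2525]
eef_rot: [[-0.178, 0.984, -0.001], [0.984, 0.178, 0.001], [0.001, -0.001, -1.0]]
force: [-0.5, 0.6, 0.3]
width: 0.501
tool shift [  0.4   0.9 109.5]
scene 39 along [-2.  78.1] across [-0.1  3.7  8.6] slope 2.32
side 75 along [-53.8  78.6] across [-2.8  0.4  4.2] slope -0.28
```

View pics/c1.png

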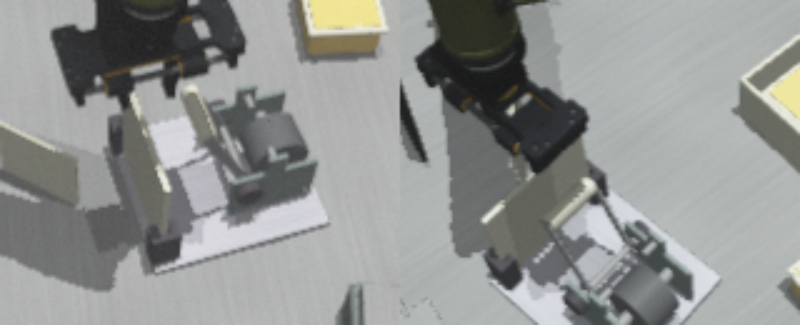

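The crops (side left, scene right) show the gripper above the panel, straddling its thickness with the roller clear. I'll descend, pinch and lift.

```bash
python3 -m inch '50 0 2 25 0 0 0; 50 0 0 30 0 0 0; 50 0 0 30 0 0 0; 50 0 0 20 0 0 0; 50 0 0 4 0 0 0; 50 0 0 0 0 0 0; 0 0 0 0 0 0 0; 0 0 0 0 0 0 0; 0 0 0 0 0 0 0; 0 0 0 0 0 0 0; 0 0 0 0 0 0 0; 0 0 0 0 0 0 0; 0 0 0 0 0 0 0; 0 0 0 0 0 0 0' 25
```

```text
time: 3.35
tcp_pos: [0.4588, -0.2491, 0.1438]
eef_rot: [[-0.177, 0.984, 0.001], [0.984, 0.177, -0.0], [-0.0, 0.001, -1.0]]
force: [0.6, 0.4, 1.2]
width: 0.091
```

```bash
python3 -m inch '0 0 0 -5 0 0 0; 0 0 0 -10 0 0 0; 0 0 0 -10 0 0 0; 0 0 0 -10 0 0 0; 0 0 0 -10 0 0 0; 0 0 0 -10 0 0 0; 0 0 0 -15 0 0 0; 0 0 0 -20 0 0 0; 0 0 0 -20 0 0 0; 0 0 0 0 0 0 0; 0 0 0 0 0 0 0' 25
python3 - <<'E'
from h import *
s=get_state(); R=s['eef_rot']; p=s['tcp_pos']*1000
d=snap('scene','scene2.png');e=snap('side','side2.png')
cv2.imwrite('pics/c2.png',cv2.resize(np.hstack([d['img'][130:290,100:300],e['img'][180:340,180:380]])[:,:,::-1],None,fx=2,fy=2))
print(p,R.round(3).tolist())
# target tcp over crate side: panel frame yaw
a=np.radians(2.8);X=np.array([np.cos(a),np.sin(a),0]);Y=np.array([-np.sin(a),np.cos(a),0])
C=np.array([536,209.5,0]); th=np.radians(18.5)
corner=C-X*(80+85*np.tan(th)); u=np.array([0,0,1])*np.cos(th)+X*np.sin(th); n=X*np.cos(th)-np.array([0,0,1])*np.sin(th)
tcp=corner-4*n+131.6*u   # tcp 131.6 above lower edge (143.8-12)
print('corner',corner,'tcp',tcp,'tool shift to 60 above',R.T@(tcp+[0,0,60]-p))
E
```

```text
time: 4.45
tcp_pos: [0.4583, -0.2492, 0.2538]
eef_rot: [[-0.177, 0.984, 0.0], [0.984, 0.177, -0.0], [-0.0, 0.0, -1.0]]
force: [0.3, 0.1, -3.5]
width: 0.092
[ 458.27786498 -249.22861255  253.81848375] [[-0.177, 0.984, 0.0], [0.984, 0.177, -0.0], [-0.0, 0.0, -1.0]]
corner [427.68886103 204.20270155   0.        ] tcp [465.60753539 206.05723412 126.06861165] tool shift to 60 above [446.84289888  87.69975356  67.59547585]
```

View pics/c2.png

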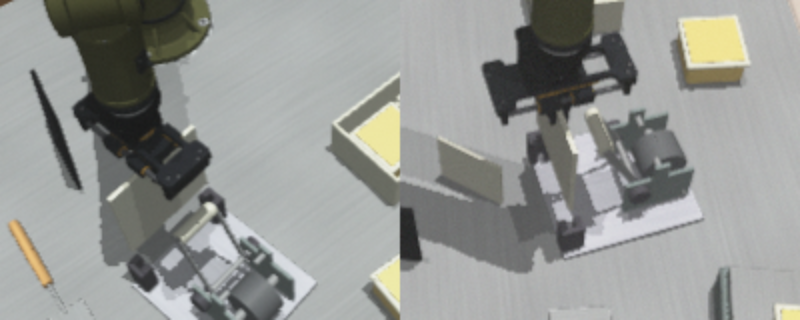

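The crops show the panel clear of its slots, held straight. I'll carry it sideways first, then correct forward and yaw.

```bash
python3 -m inch '0 10 0 0 0 0 0; 0 20 0 0 0 0 0; 0 30 0 0 0 0 0; 0 35 0 0 0 0 0; 0 35 0 0 0 0 0; 0 35 0 0 0 0 0; 0 35 0 0 0 0 0; 0 35 5 0 0 0 0; 0 35 5 0 0 0 0; 0 35 5 0 0 0 0; 0 35 5 0 0 0 0; 0 35 5 0 0 0 0; 0 30 6 0 0 0 0; 0 25 6 0 0 0 1.4; 0 15 6 0 0 0 2; 0 10 0 0 0 0 2; 0 0 0 0 0 0 2; 0 0 0 0 0 0 0; 0 0 0 0 0 0 0'
python3 - <<'E'
from h import *
s=get_state(); R=s['eef_rot']; p=s['tcp_pos']*1000
print(p,R.round(3).tolist(),s['joint_pos'].round(2))
print('yaw',np.degrees(np.arctan2(R[1,1],R[0,1])))
E
```

```text
time: 6.45
tcp_pos: [0.4205, 0.2062, 0.253]
eef_rot: [[-0.05, 0.999, -0.001], [0.999, 0.05, -0.001], [-0.001, -0.001, -1.0]]
force: [0.3, 0.2, -2.0]
width: 0.092
[420.53906345 206.24855721 253.00404979] [[-0.05, 0.999, -0.001], [0.999, 0.05, -0.001], [-0.001, -0.001, -1.0]] [-0.04 -0.07 -0.44  1.82 -0.03  1.39 -0.43]
yaw 2.856237099787954
```

```bash
python3 -m inch '0 0 0 0 3 0 0; 0 0 0 0 5 0 0; 0 0 0 0 5 0 0; 0 0 0 0 5.5 0 0; 0 0 0 0 0 0 0; 0 0 0 0 0 0 0'
cat > w.py <<'E'
from h import *
import sys
def to(*t):
    s=get_state(); R=s['eef_rot']; p=s['tcp_pos']*1000
    print('tcp',p.round(1),'tilt',np.degrees(np.arctan2(-R[0,2],-R[2,2])).round(2),'F',s['force'].round(1),'q',s['joint_pos'].round(2))
    for g in t: print(g,'->',(R.T@(np.array(g)-p)).round(1))
E
python3 -c "
from w import *
to((459,206,180),(459,206,140),(459,206,126))"
```

```text
time: 7.05
tcp_pos: [0.4214, 0.2062, 0.2529]
eef_rot: [[-0.049, 0.947, -0.317], [0.999, 0.046, -0.015], [0.0, -0.317, -0.948]]
force: [-0.9, 0.1, -3.1]
width: 0.088
tcp [421.4 206.2 252.9] tilt 18.46 F [-0.9  0.1 -3.1] q [-0.05  0.19 -0.43  1.61 -0.05  1.66 -0.43]
(459, 206, 180) -> [-2.1 58.8 57.2]
(459, 206, 140) -> [-2.1 71.4 95.1]
(459, 206, 126) -> [ -2.1  75.9 108.4]
```

```bash
python3 -m inch '0 0 4 6 0 0 0; 0 0 8 11 0 0 0; 0 0 9 12 0 0 0; 0 0 9 13 0 0 0; 0 0 9 13 0 0 0; 0 0 9 13 0 0 0; 0 0 9 12 0 0 0; 0 0 9 12 0 0 0; 0 0 8 10 0 0 0; 0 0 0 0 0 0 0; 0 0 0 0 0 0 0'
python3 - <<'E'
from w import *
to((459,206,127),(464,206,132))
d=snap('side','side3.png');e=snap('scene','scene3.png')
cv2.imwrite('pics/c3.png',cv2.resize(np.hstack([d['img'][110:250,180:320],e['img'][110:250,220:360]])[:,:,::-1],None,fx=2.8,fy=2.8))
E
```

```text
time: 8.15
tcp_pos: [0.4589, 0.2083, 0.1333]
eef_rot: [[-0.049, 0.947, -0.318], [0.999, 0.046, -0.015], [0.0, -0.318, -0.948]]
force: [-0.3, 0.6, -2.8]
width: 0.09
tcp [458.9 208.3 133.3] tilt 18.52 F [-0.3  0.6 -2.8] q [-0.06  0.35 -0.41  1.66  0.01  1.45 -0.42]
(459, 206, 127) -> [-2.3  1.9  5.9]
(464, 206, 132) -> [-2.5  5.1 -0.4]
```

View pics/c3.png

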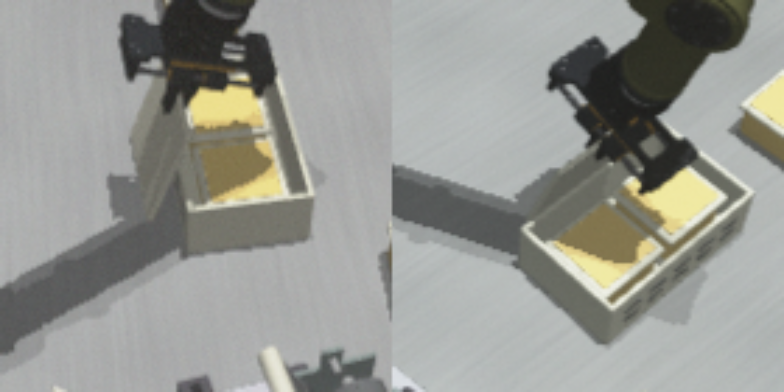

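The panel is slanted next to the crate's long side, not yet touching. I'll lower it until it touches the bench.

```bash
python3 -m inch '0 0 1 3 0 0 0; 0 0 .6 2 0 0 0; 0 0 0 0 0 0 0'; python3 -m inch '0 0 .3 1 0 0 0; 0 0 0 0 0 0 0';python3 -m inch '0 0 .3 1 0 0 0; 0 0 0 0 0 0 0'
```

```text
time: 8.55
tcp_pos: [0.4587, 0.2081, 0.128]
eef_rot: [[-0.049, 0.947, -0.317], [0.999, 0.046, -0.016], [-0.0, -0.317, -0.948]]
force: [0.0, 0.1, -2.2]
width: 0.088
time: 8.75
tcp_pos: [0.4588, 0.2082, 0.127]
eef_rot: [[-0.049, 0.947, -0.317], [0.999, 0.046, -0.016], [-0.0, -0.317, -0.948]]
force: [0.2, -0.0, -2.3]
width: 0.091
time: 8.95
tcp_pos: [0.4591, 0.2082, 0.1263]
eef_rot: [[-0.049, 0.947, -0.316], [0.999, 0.046, -0.015], [0.0, -0.317, -0.948]]
force: [0.4, 0.2, -0.1]
width: 0.092
```

```bash
python3 -m inch '0 0 3 -1.2 0 0 0; 0 0 0 0 0 0 0'; python3 -m inch '0 0 1.4 -.4 0 0 0; 0 0 0 0 0 0 0';python3 -m inch '0 0 1 -.3 0 0 0; 0 0 0 0 0 0 0';python3 -m inch '0 0 1 -.3 0 0 0; 0 0 0 0 0 0 0'
```

```text
time: 9.15
tcp_pos: [0.4623, 0.2084, 0.1263]
eef_rot: [[-0.049, 0.947, -0.317], [0.999, 0.046, -0.015], [0.0, -0.317, -0.948]]
force: [-0.2, -0.1, -1.2]
width: 0.089
time: 9.35
tcp_pos: [0.4633, 0.2085, 0.1261]
eef_rot: [[-0.049, 0.947, -0.318], [0.999, 0.046, -0.016], [0.0, -0.318, -0.948]]
force: [-0.8, -0.1, -0.8]
width: 0.084
time: 9.55
tcp_pos: [0.4643, 0.2085, 0.1261]
eef_rot: [[-0.049, 0.947, -0.317], [0.999, 0.046, -0.016], [0.0, -0.318, -0.948]]
force: [-0.7, 0.4, -0.2]
width: 0.09
time: 9.75
tcp_pos: [0.4655, 0.2086, 0.1261]
eef_rot: [[-0.049, 0.947, -0.317], [0.999, 0.046, -0.016], [0.0, -0.317, -0.948]]
force: [-1.1, -0.5, -0.3]
width: 0.091
```

```bash
python3 -m inch '0 0 1 -.3 0 0 0; 0 0 0 0 0 0 0'; python3 -m inch '0 0 1 -.3 0 0 0; 0 0 0 0 0 0 0';python3 -m inch '0 0 1 -.3 0 0 0; 0 0 0 0 0 0 0'
```

```text
time: 9.95
tcp_pos: [0.4667, 0.2086, 0.1261]
eef_rot: [[-0.049, 0.947, -0.317], [0.999, 0.046, -0.015], [-0.0, -0.317, -0.948]]
force: [-0.9, 0.4, -0.5]
width: 0.091
time: 10.15
tcp_pos: [0.4677, 0.2086, 0.1261]
eef_rot: [[-0.049, 0.947, -0.317], [0.999, 0.046, -0.016], [-0.0, -0.317, -0.948]]
force: [-0.5, 1.0, -0.1]
width: 0.088
time: 10.35
tcp_pos: [0.4688, 0.2087, 0.126]
eef_rot: [[-0.049, 0.947, -0.317], [0.999, 0.046, -0.016], [-0.0, -0.317, -0.948]]
force: [-1.9, 0.2, 0.2]
width: 0.088
```

```bash
python3 -m inch '0 0 1 -.3 0 0 0; 0 0 0 0 0 0 0'; python3 - <<'E'
from w import *
to((470,206,127))
d=snap('side','side4.png');P=pts(d);z=P[...,2]
# panel front face points (facing robot/side cam)
a=np.radians(2.8);X=np.array([np.cos(a),np.sin(a)])
s=(P[...,:2]*1000-np.array([536,209.5]))@X; t=(P[...,:2]*1000-np.array([536,209.5]))@np.array([-X[1],X[0]])
m=(s<-40)&(s>-150)&(t<-20)&(t>-75)
for lo in range(5,165,15):
    k=m&(z*1000>lo)&(z*1000<lo+15)
    print(lo,k.sum(),np.percentile(s[k],[10,50,90]).round(1) if k.sum() else '')
E
```

```text
time: 10.55
tcp_pos: [0.4691, 0.2087, 0.126]
eef_rot: [[-0.049, 0.947, -0.318], [0.999, 0.046, -0.016], [-0.0, -0.319, -0.948]]
force: [-4.7, -1.0, 0.9]
width: 0.091
tcp [469.1 208.7 126. ] tilt 18.57 F [-4.7 -1.   0.9] q [-0.06  0.38 -0.41  1.64  0.02  1.45 -0.42]
(470, 206, 127) -> [-2.8  0.4 -1.2]
5 39 [-114.8 -110.6  -51.2]
20 37 [-110.  -106.   -50.6]
35 22 [-105.  -102.4  -95. ]
50 50 [-98.9 -80.3 -45.4]
65 52 [-93.5 -54.3 -42.7]
80 25 [-90.2 -87.4 -84.3]
95 24 [-83.8 -81.8 -78.9]
110 25 [-79.9 -76.6 -74.7]
125 29 [-73.8 -71.5 -69.1]
140 42 [-68.2 -64.  -59. ]
155 3 [-66.5 -66.2 -62.6]
```

The panel touches both the rim (−4.7 N) and the bench, at an 18.6° slant. I'll release it and back off along the panel.

```bash
python3 -m inch '0 0 -.6 .1 0 0 0; 6 0 0 0 0 0 0; 12 0 0 0 0 0 0; 16 0 0 0 0 0 0; 20 0 0 0 0 0 0; 25 0 0 0 0 0 0; 30 0 0 0 0 0 0; 30 0 0 0 0 0 0; 30 0 0 -5 0 0 0; 30 0 0 -10 0 0 0; 30 0 0 -15 0 0 0; 30 0 0 -20 0 0 0; 30 0 0 -25 0 0 0; 30 0 0 -25 0 0 0; 30 0 0 -25 0 0 0; 30 0 0 0 0 0 0'
python3 - <<'E'
from w import *
d=snap('side','side5.png');P=pts(d);z=P[...,2]
a=np.radians(2.8);X=np.array([np.cos(a),np.sin(a)])
s=(P[...,:2]*1000-np.array([536,209.5]))@X; t=(P[...,:2]*1000-np.array([536,209.5]))@np.array([-X[1],X[0]])
for T in((-75,-20),(20,75)):
  m=(s<-40)&(s>-150)&(t>T[0])&(t<T[1])
  q=[]
  for lo in (5,20,35,80,95,110,125,140):
    k=m&(z*1000>lo)&(z*1000<lo+15)
    k&=s<np.percentile(s[k],50)+8 if k.sum() else k
    if k.sum(): q.append((z[k].mean()*1000,np.percentile(s[k],30)))
  q=np.array(q); print(T,q.round(0).tolist(),'slant',np.degrees(np.arctan(np.polyfit(q[:,0],q[:,1],1)[0])))
e=snap('scene')
cv2.imwrite('pics/c5.png',cv2.resize(np.hstack([d['img'][110:250,180:320],e['img'][110:250,220:360]])[:,:,::-1],None,fx=2.8,fy=2.8))
# roller refine
p0=np.load('side0.npz')
for n in('side','scene'):
  d=np.load(n+'0.npz');P=pts(d)*1000
  r=np.radians(10);U=(P[...,:2]-[550,-231.8])@np.array([[np.cos(r),-np.sin(r)],[np.sin(r),np.cos(r)]])
  k=(abs(U[...,0]+31)<25)&(abs(U[...,1])<60)&(P[...,2]>150)&(P[...,2]<200)&(d['img'].min(-1)>100)
  print(n,k.sum(),np.percentile(U[k],[3,50,97],axis=0).round(1).tolist(),np.percentile(P[k][:,2],[50,95]))
to((500,-200,300))
E
```

```text
time: 12.2
tcp_pos: [0.5115, 0.2114, 0.249]
eef_rot: [[-0.048, 0.95, -0.31], [0.999, 0.046, -0.013], [0.002, -0.31, -0.951]]
force: [0.7, 0.2, -0.1]
width: 0.298
(-75, -20) [[13.0, -115.0], [27.0, -109.0], [42.0, -105.0], [88.0, -88.0], [103.0, -83.0], [117.0, -77.0], [133.0, -73.0], [149.0, -66.0]] slant 19.4863951784906
(20, 75) [[11.0, -115.0], [28.0, -109.0], [44.0, -104.0], [87.0, -89.0], [103.0, -83.0], [119.0, -77.0], [131.0, -73.0], [148.0, -67.0]] slant 19.361323930815075
side 195 [[-41.7, -36.4], [-32.8, -3.7], [-19.9, 34.0]] [186.87837912 192.23003926]
scene 235 [[-35.1, -35.8], [-20.3, -2.0], [-10.9, 39.3]] [188.16087242 194.09503794]
tcp [509.4 210.8 245.5] tilt 18.36 F [-1.1 -0.2 -1. ] q [-0.07  0.37 -0.4   1.4   0.01  1.69 -0.42]
(500, -200, 300) -> [-409.9  -45.1  -42.6]
```

View pics/c5.png

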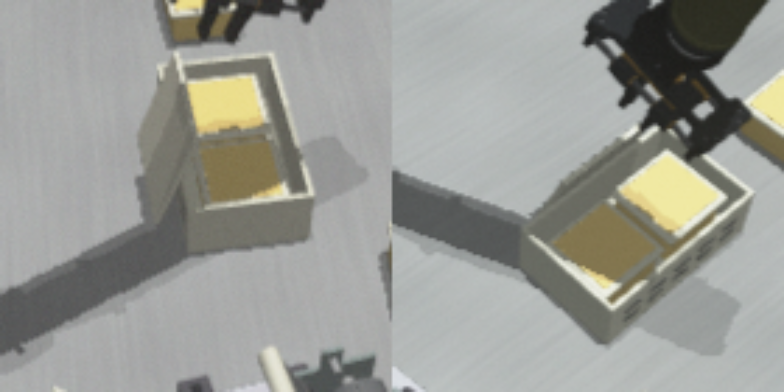

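The panel is free and leaning evenly along the rim at 19.4°. I'll head to the roller, going upright and higher first.

```bash
python3 -m inch '40 0 0 -15 0 0 0; 50 0 0 -15 -3.4 0 0; 60 -10 0 -15 -5 0 0; 70 -20 0 -10 -5 0 0; 70 -30 0 0 -5 0 0; 70 -35 0 0 0 0 -2; 70 -35 0 0 0 0 -2; 70 -35 0 0 0 0 -2; 70 -35 0 0 0 0 -1.2; 70 -35 0 0 0 0 0; 70 -35 0 0 0 0 0; 70 -35 0 0 0 0 0; 70 -35 0 0 0 0 0; 70 -25 0 0 0 0 0; 70 -15 0 0 0 0 0; 70 0 0 0 0 0 0; 70 0 0 0 0 0 0'
cat > a.py <<'E'
from w import *
r=np.radians(10);UX=np.array([np.cos(r),np.sin(r),0]);piv=np.array([550,-232.5,70])+20*UX
def arm(q,rad):  # tcp point along the arm line
    a=np.radians(-25)+q; return piv+rad*(np.sin(a)*UX+np.cos(a)*np.array([0,0,1]))
E
python3 -c "
from a import *
to(arm(0,191),arm(0,171),arm(0,101));R=get_state()['eef_rot'];print(np.degrees(np.arctan2(R[1,1],R[0,1])))"
```

```text
time: 14.0
tcp_pos: [0.5721, -0.1634, 0.2969]
eef_rot: [[-0.175, 0.985, -0.002], [0.985, 0.175, 0.001], [0.002, -0.002, -1.0]]
force: [0.3, 1.4, 0.5]
width: 0.7
tcp [ 572.1 -163.4  296.9] tilt 0.14 F [0.3 1.4 0.5] q [ 0.35  0.19 -0.13  1.47  0.02  1.49  0.39]
[ 490.20238658 -243.04393263  243.10478732] -> [-64.2 -94.5  53.9]
[ 498.5263414  -241.57619481  224.97863158] -> [-64.3 -86.   72. ]
[ 527.66018325 -236.43911244  161.53708649] -> [-64.4 -56.3 135.4]
10.071441590714175
```

```bash
python3 -m inch '60 -15 -20 0 0 0 0; 60 -20 -30 0 0 0 0; 60 -20 -30 0 -5 0 0; 60 -9 -15 0 -5 0 0; 60 0 0 0 -5 0 0; 60 0 0 0 -5 0 0; 60 0 0 0 -5 0 0; 60 0 0 0 0 0 0; 60 0 0 0 0 0 0'
python3 - <<'E'
from a import *
to(arm(0,191),arm(0,171),arm(0,101))
e=snap('side');d=snap('scene')
cv2.imwrite('pics/c6.png',cv2.resize(np.hstack([e['img'][180:320,200:340],d['img'][170:310,130:270]])[:,:,::-1],None,fx=2.8,fy=2.8))
E
```

```text
time: 14.9
tcp_pos: [0.4902, -0.2428, 0.2966]
eef_rot: [[-0.176, 0.893, 0.414], [0.984, 0.159, 0.074], [0.0, 0.42, -0.907]]
force: [-0.3, 0.6, 0.7]
width: 0.6
tcp [ 490.2 -242.8  296.6] tilt -24.51 F [-0.3  0.6  0.7] q [ 0.56 -0.16  0.04  1.89 -0.33  1.12  0.88]
[ 490.20238658 -243.04393263  243.10478732] -> [ -0.2 -22.5  48.5]
[ 498.5263414  -241.57619481  224.97863158] -> [ -0.2 -22.5  68.5]
[ 527.66018325 -236.43911244  161.53708649] -> [ -0.3 -22.3 138.5]
```

View pics/c6.png

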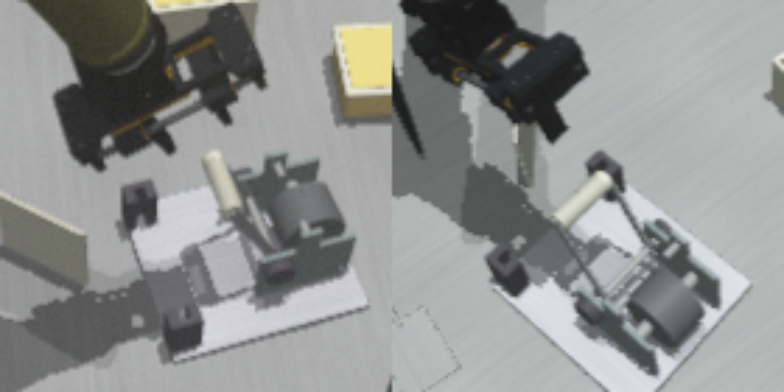

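The tool is tilted along the arm, above the roller (crop left at 222,180). I'll shift onto the arm line and descend.

```bash
python3 -m inch '60 0 -12 10 0 0 0; 60 0 -10.4 20 0 0 0; 60 0 0 25 0 0 0; 60 0 0 25 0 0 0; 60 0 0 20 0 0 0; 60 0 0 15 0 0 0; 60 0 0 12 0 0 0; 60 0 0 9 0 0 0; 60 0 0 0 0 0 0'
python3 -c "
from a import *
to(arm(0,101))"
python3 -m inch '28 0 0 0 0 0 0; 28 0 0 0 0 0 0; 28 0 0 0 0 0 0;28 0 0 0 0 0 0;28 0 0 0 0 0 0' 10
python3 -m inch '0 0 0 0 0 0 0; 0 0 0 0 0 0 0;0 0 0 0 0 0 0;0 0 0 0 0 0 0' 10
python3 -c "
from a import *
to(arm(0,101))"
```

```text
time: 15.9
tcp_pos: [0.5265, -0.2371, 0.1622]
eef_rot: [[-0.175, 0.894, 0.413], [0.985, 0.158, 0.075], [0.002, 0.42, -0.908]]
force: [0.1, 0.7, -0.3]
width: 0.6
tcp [ 526.5 -237.1  162.2] tilt -24.45 F [ 0.1  0.7 -0.3] q [ 0.53 -0.01  0.02  2.03 -0.39  0.84  0.95]
[ 527.66018325 -236.43911244  161.53708649] -> [0.4 0.8 1.1]
time: 16.4
tcp_pos: [0.5287, -0.2381, 0.1654]
eef_rot: [[-0.173, 0.891, 0.42], [0.985, 0.158, 0.072], [-0.002, 0.426, -0.905]]
force: [7.2, 0.4, -1.6]
width: 0.301
time: 16.8
tcp_pos: [0.5297, -0.2379, 0.1659]
eef_rot: [[-0.174, 0.89, 0.421], [0.985, 0.158, 0.072], [-0.003, 0.427, -0.904]]
force: [9.4, 0.8, -0.5]
width: 0.273
tcp [ 529.7 -237.9  165.9] tilt -24.96 F [ 9.4  0.8 -0.5] q [ 0.53 -0.02  0.02  2.02 -0.39  0.83  0.95]
[ 527.66018325 -236.43911244  161.53708649] -> [ 1.8 -3.5  3.2]
```

```bash
python3 -m inch '0 0 2 0 0 0 0; 0 0 2.2 0 0 0 0; 0 0 0 0 0 0 0; 0 0 0 0 0 0 0' 12
python3 -m inch '0 0 3.6 .1 2 0 0; 0 0 3.6 .1 2 0 0; 0 0 5.4 .1 3 0 0; 0 0 5.4 .1 3 0 0; 0 0 0 0 0 0 0; 0 0 0 0 0 0 0' 12
python3 -c "
from a import *
to(arm(np.radians(10),101))"
```

```text
time: 17.2
tcp_pos: [0.5302, -0.2378, 0.1659]
eef_rot: [[-0.173, 0.893, 0.416], [0.985, 0.157, 0.073], [-0.0, 0.422, -0.907]]
force: [-1.3, 0.1, 5.3]
width: 0.268
time: 17.8
tcp_pos: [0.5462, -0.2348, 0.1717]
eef_rot: [[-0.174, 0.952, 0.253], [0.985, 0.168, 0.045], [0.0, 0.257, -0.966]]
force: [-3.7, 0.3, 7.2]
width: 0.273
tcp [ 546.2 -234.8  171.7] tilt -14.66 F [-3.7  0.3  7.2] q [ 0.47  0.09 -0.02  1.86 -0.18  0.99  0.71]
[ 543.95256783 -233.56632545  167.55850846] -> [ 1.6 -3.   3.5]
```

```bash
python3 -m inch '0 0 0 -3 0 0 0; 0 0 5.4 .1 3 0 0; 0 0 5.4 .1 3 0 0; 0 0 5.4 .1 3 0 0; 0 0 5.4 .1 3 0 0; 0 0 5.4 .1 3 0 0; 0 0 0 0 0 0 0; 0 0 0 0 0 0 0' 12
python3 -c "
from a import *
to(arm(np.radians(25),104))"
```

```text
time: 18.6
tcp_pos: [0.5703, -0.2301, 0.1761]
eef_rot: [[-0.173, 0.985, -0.005], [0.985, 0.173, 0.001], [0.002, -0.005, -1.0]]
force: [-2.8, -1.3, -4.7]
width: 0.272
tcp [ 570.3 -230.1  176.1] tilt 0.29 F [-2.8 -1.3 -4.7] q [ 0.37  0.28 -0.04  1.6   0.01  1.27  0.51]
[ 569.69615506 -229.02703645  174.        ] -> [ 1.2 -0.4  2.1]
```

```bash
python3 -m inch '0 0 5.4 1.1 3 0 0; 0 0 5.4 .8 3 0 0; 0 0 5.4 .2 3 0 0; 0 0 5.4 .2 3 0 0; 0 0 5.4 .2 3 0 0; 0 0 5.4 .2 3 0 0; 0 0 0 0 0 0 0; 0 0 0 0 0 0 0' 12
python3 -c "
from a import *
to(arm(np.radians(43),104))"
```

```text
time: 19.4
tcp_pos: [0.6028, -0.2238, 0.1714]
eef_rot: [[-0.173, 0.936, -0.306], [0.985, 0.166, -0.052], [0.002, -0.311, -0.951]]
force: [-4.0, 0.9, 3.4]
width: 0.273
tcp [ 602.8 -223.8  171.4] tilt 17.86 F [-4.   0.9  3.4] q [ 0.26  0.56 -0.02  1.26  0.13  1.62  0.4 ]
[ 601.34567758 -223.4463717   168.90987769] -> [ 0.6 -0.5  2.8]
```

```bash
python3 -m inch '0 0 5.4 .1 3 0 0; 0 0 5.4 .1 3 0 0; 0 0 5.4 .1 3 0 0; 0 0 5.4 .1 3 0 0; 0 0 0 0 0 0 0; 0 0 0 0 0 0 0' 15
python3 -c "
from a import *
to(arm(np.radians(55),104))"
python3 -m inch '0 0 2 0 0 0 0; 0 0 0 0 0 0 0; 0 0 0 0 0 0 0'
python3 -m inch '0 0 2 0 0 0 0; 0 0 0 0 0 0 0; 0 0 0 0 0 0 0'
```

```text
time: 20.0
tcp_pos: [0.6226, -0.22, 0.1625]
eef_rot: [[-0.174, 0.852, -0.494], [0.985, 0.152, -0.085], [0.003, -0.501, -0.865]]
force: [-4.1, 2.9, 3.0]
width: 0.27
tcp [ 622.6 -220.   162.5] tilt 29.73 F [-4.1  2.9  3. ] q [0.2  0.77 0.   1.01 0.19 1.85 0.38]
[ 620.90615822 -219.99733121  160.06664199] -> [ 0.3 -0.2  3. ]
time: 20.3
tcp_pos: [0.6234, -0.2198, 0.1621]
eef_rot: [[-0.173, 0.852, -0.495], [0.985, 0.151, -0.084], [0.003, -0.502, -0.865]]
force: [-5.5, 3.2, 3.5]
width: 0.272
time: 20.6
tcp_pos: [0.6248, -0.2196, 0.1614]
eef_rot: [[-0.173, 0.851, -0.495], [0.985, 0.151, -0.084], [0.003, -0.503, -0.865]]
force: [-5.6, 2.7, 4.8]
width: 0.267
```

```bash
for i in 1 2 3; do python3 -m inch '0 0 2 0 .6 0 0; 0 0 0 0 0 0 0; 0 0 0 0 0 0 0' 18; python3 -c "
from a import *
s=get_state();to();print('Ftool',(s['eef_rot'].T@s['force']).round(1))"; done
```

```text
time: 20.9
tcp_pos: [0.6258, -0.2195, 0.1609]
eef_rot: [[-0.172, 0.845, -0.506], [0.985, 0.149, -0.086], [0.003, -0.513, -0.858]]
force: [-8.8, 2.1, 6.6]
width: 0.269
tcp [ 625.8 -219.5  160.9] tilt 30.53 F [-8.8  2.1  6.6] q [0.19 0.79 0.   0.99 0.19 1.87 0.38]
Ftool [  3.6 -10.5  -1.4]
time: 21.2
tcp_pos: [0.6259, -0.2194, 0.1607]
eef_rot: [[-0.171, 0.838, -0.518], [0.985, 0.147, -0.087], [0.004, -0.526, -0.851]]
force: [-13.8, 3.2, 9.2]
width: 0.269
tcp [ 625.9 -219.4  160.7] tilt 31.35 F [-13.8   3.2   9.2] q [0.19 0.8  0.01 0.97 0.19 1.89 0.38]
Ftool [  5.6 -16.   -0.9]
time: 21.5
tcp_pos: [0.626, -0.2195, 0.1605]
eef_rot: [[-0.169, 0.83, -0.531], [0.986, 0.145, -0.088], [0.004, -0.538, -0.843]]
force: [-17.2, 2.9, 11.4]
width: 0.27
tcp [ 626.  -219.5  160.5] tilt 32.2 F [-17.2   2.9  11.4] q [0.19 0.81 0.01 0.96 0.2  1.91 0.38]
Ftool [  5.8 -20.   -0.7]
```

The position stays at 626 while the force climbs to 20 N, so the arm is on its stop. I'll hold it and run a final check.

```bash
python3 -m inch '0 0 0 0 0 0 0; 0 0 0 0 0 0 0; 0 0 0 0 0 0 0; 0 0 0 0 0 0 0; 0 0 0 0 0 0 0; 0 0 0 0 0 0 0; 0 0 0 0 0 0 0; 0 0 0 0 0 0 0' 
python3 - <<'E'
from a import *
to()
d=snap('side');P=pts(d);z=P[...,2]
a=np.radians(2.8);X=np.array([np.cos(a),np.sin(a)])
s=(P[...,:2]*1000-np.array([536,209.5]))@X; t=(P[...,:2]*1000-np.array([536,209.5]))@np.array([-X[1],X[0]])
m=(abs(t)<75)&(s<-60)&(s>-130); q=[]
for lo in (5,20,35,88,103,118,133):
    k=m&(z*1000>lo)&(z*1000<lo+15)
    if k.sum(): q.append((z[k].mean()*1000,np.percentile(s[k],20)))
q=np.array(q);print(q.round(0).tolist(),np.degrees(np.arctan(np.polyfit(q[:,0],q[:,1],1)[0])))
e=snap('scene')
o=np.load('side0.npz')['img'].astype(int); df=abs(o-d['img']).sum(-1)>90
for n,(u0,u1,v0,v1) in dict(tub_a=(320,357,187,225),tub_b=(236,270,94,128),spat=(188,292,330,360)).items(): print(n,'changed px',df[v0:v1,u0:u1].sum())
cv2.imwrite('pics/c7.png',cv2.resize(np.hstack([d['img'][90:330,180:360],e['img'][90:330,120:380]])[:,:,::-1],None,fx=1.8,fy=1.8))
E
```

```text
time: 22.3
tcp_pos: [0.626, -0.2194, 0.1605]
eef_rot: [[-0.17, 0.83, -0.531], [0.986, 0.145, -0.088], [0.004, -0.538, -0.843]]
force: [-16.8, 3.4, 10.8]
width: 0.267
tcp [ 626.  -219.4  160.5] tilt 32.19 F [-16.8   3.4  10.8] q [0.19 0.81 0.01 0.96 0.2  1.91 0.38]
[[11.0, -115.0], [27.0, -110.0], [43.0, -105.0], [95.0, -86.0], [110.0, -81.0], [126.0, -76.0], [141.0, -70.0]] 19.07103195387396
tub_a changed px 1100
tub_b changed px 459
spat changed px 0
```

View pics/c7.png

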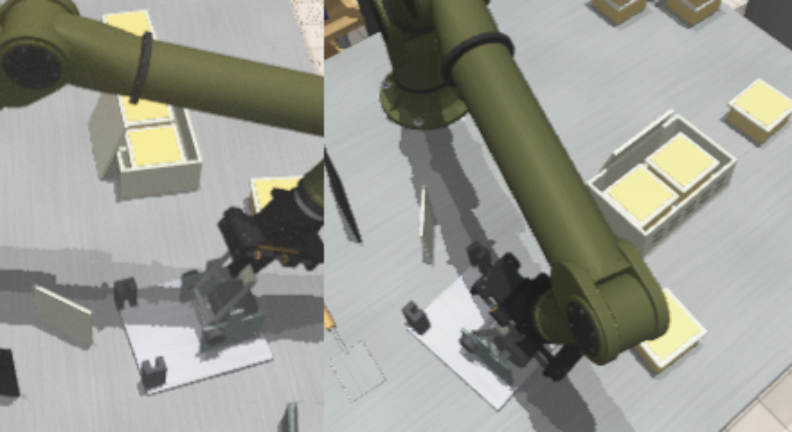

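The crops show the panel leaning on the crate, and the arm forward over the reel in the gripper. The tub pixels changed because the robot and its shadow now cover them. I'll check the tub positions by depth, then hand in.

```bash
python3 - <<'E'
from a import *
for nm,n,c in(('tub_a','side',(765,-1)),('tub_a','scene',(765,-1)),('tub_b','scene',(533,518)),('tub_b','side',(533,518))):
    for lab,d in(('before',np.load(n+'0.npz')),('now',snap(n))):
        P=pts(d)*1000;k=(abs(P[...,2]-61)<9)&(abs(P[...,0]-c[0])<80)&(abs(P[...,1]-c[1])<80)
        print(nm,n,lab,k.sum(),np.percentile(P[k][:,:2],[2,98],axis=0).round(0).tolist() if k.sum() else '')
from plant import finish_job
to(); print(finish_job())
E
```

```text
tub_a side before 812 [[711.0, -58.0], [816.0, 50.0]]
tub_a side now 276 [[710.0, -20.0], [805.0, 52.0]]
tub_a scene before 1163 [[716.0, -53.0], [821.0, 51.0]]
tub_a scene now 659 [[728.0, -54.0], [822.0, 53.0]]
tub_b scene before 632 [[482.0, 463.0], [588.0, 570.0]]
tub_b scene now 634 [[483.0, 463.0], [588.0, 572.0]]
tub_b side before 486 [[478.0, 460.0], [584.0, 566.0]]
tub_b side now 264 [[481.0, 487.0], [585.0, 571.0]]
tcp [ 626.  -219.5  160.5] tilt 32.18 F [-17.8   3.3  10.8] q [0.19 0.81 0.01 0.96 0.2  1.91 0.38]
the job is handed in; nothing more can be done
None
```

The job is handed in, at about 22.6 s of the 54 s allowed. The white guard panel leans on the crate, and the gripper is holding the tension arm against its forward stop.

**Panel:** I lifted it out of its slots, stood it on the bench and let go. It leans against the crate's robot-facing side, at about 19.4° when released and 19.1° in the last check.

**Tension arm:** I gripped the roller and swung it forward along its arc. Over the last two pushes the tool stayed at x = 626 mm, while the force along the push rose from about 7 N to 20 N. I took this as the stop.

**Bystanders:**
- The spatula's part of the side picture did not change.
- Every tub edge still in view is within about 2 mm of where it began.
- A plain picture comparison did flag both tubs as changed, because the robot and its shadow now partly cover them. The depth readings agreed in both views.

**One disagreement:** when the gripper closed, the roller turned out to be about 4 mm from where I had measured it. The gripper pressed on it with about 9 N until I corrected the tool position.

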